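# Swing the clamp strap over the sanding block and lock the cam lever

### The job

The cork sanding block lies in its gluing fixture with the clamp open. With a finger, push the blue clamp strap round until it stands at its stop across the middle of the block, and only then push the red cam lever fully down so that the rubber foot presses on the block. Only push, pick up nothing: the block stays lying where it is, and the bottle, the orange clamp and the glass jar are left alone.

Things in the scene. Friction and masses are not known exactly. Their poses are not given: they have to be found in the camera images.
- fixture: Gluing fixture, fixed to the table: aluminium plate 150 (x) x 220 (y) x 12 mm. Origin: centre of its underside, on the table. Seen from the origin: the post that carries strap and lever stands at (0, -55) mm; the sanding block lies centred at (0, +30) mm, between low black stops 31 mm high over the table at its +y side and +x end. z up.
- strap_swing (a joint): Swing of the blue clamp strap about the vertical post, rad. 0 = at its stop, strap pointing along the fixture's +y, across the middle of the block; positive = swung open, anticlockwise seen from above (1.57 = pointing along the fixture's -x). The pivot has friction (0.15 N m): the strap stays where it is left. The cam lever turns with it.
- strap_pivot (a point): Point on the post's vertical axis at half the strap's height (61 mm over the table). Its y axis points along the strap toward the free tip, z up.
- strap_tip (a point): Free tip of the blue strap, 115 mm from the post's axis, mid width, half its height. The strap is a bar 22 mm wide and 14 mm thick, its underside 54 mm and top 68 mm over the table (it sinks up to 5 mm as the lever goes down); a small nut on it, 85 mm from the axis, reaches 76 mm.
- cam_lever (a joint): Red cam lever, rad. 0 = straight up, grows as it is pushed down backward, away from the strap's tip; 1.5 = fully down at its stop, nearly level, pointing the opposite way to the strap. Friction 0.12 N m: it stays where it is left; near the end it also works the clamp spring, a few newtons at its tip in all.
- lever_pivot (a point): Pivot pin of the cam lever on the post's axis, 77 mm over the table. The pin lies across the strap. Its z axis points along the lever toward its tip.
- lever_tip (a point): Outer end of the red lever, 85 mm from its pivot, mid width, mid thickness. The lever is a flat red bar 22 mm wide and 10 mm thick.
- foot: Round black rubber foot, 24 mm across, under the strap 85 mm from the post's axis; spring-mounted. It hangs 1 to 3 mm above the block while the lever is up and presses on it with about 7 N when the lever is fully down. Its origin lies on the post's axis at table height, not at the foot.
- sanding_block: Loose brown cork sanding block 60 x 100 x 30 mm lying in the fixture, its long side along the fixture's x; its top is about 42 mm over the table. Origin: centre of its underside.
- hardener_bottle: White bottle with red cap, 48 mm across, 115 mm high, standing 110 to 155 mm from the fixture's centre on its +x side. Origin: centre of its underside. To be left alone.
- spring_clamp: Orange spring clamp lying on its side, 52 x 110 x 19 mm, on the fixture's +x side. Origin: centre of its underside. To be left alone.
- glass_jar: Empty clear glass jar, 54 mm across, 77 mm high, standing on the fixture's +y side. Origin: centre of its underside. To be left alone.

How it is judged:
On the way, in this order (a step that is already met when the one before it is completed fails the run):
1. the strap stands at its stop across the block, the lever still up (value of joint strap_swing below 0.1 rad and value of joint cam_lever below 1 rad), for 0.2 s.
2. the cam lever is pushed fully down with the strap over the block (value of joint cam_lever above 1.4 rad and value of joint strap_swing below 0.12 rad), for 0.2 s.
At the end, for the whole second after the job is handed in: The strap is within 0.12 rad of its stop, the lever is past 1.40 of its 1.50 rad, the foot presses on the block with more than 3 N, the block lies flat, at rest, within 12 mm of where it started, and bottle, spring clamp and glass jar are within 20 mm of where they stood (all of step 2 and contact force between foot and sanding_block above 3 N and distance of sanding_block from where it was at the start of the episode below 0.012 m and angle between sanding_block's own z axis and vertical below 0.1 rad and linear speed of sanding_block below 0.02 m/s and distance of each of hardener_bottle, spring_clamp, glass_jar from where it was at the start of the episode below 0.02 m); the robot touches nothing.
It fails at once if the cam lever is pushed down before the strap is over the block (value of joint cam_lever above 1 rad and value of joint strap_swing above 0.2 rad).
It fails at once if the sanding block is shoved or lifted by more than 12 mm, or tipped (distance of sanding_block from where it was at the start of the episode above 0.012 m or angle between sanding_block's own z axis and vertical above 0.15 rad).
It fails at once if the bottle, the spring clamp or the glass jar is moved by more than 20 mm (distance of any of hardener_bottle, spring_clamp, glass_jar from where it was at the start of the episode above 0.02 m).
It fails at once if the arm or the gripper's body, not the fingers, pushes on the fixture, strap or lever (contact force between the arm and fixture above 10 N).
It fails at once if the bottle or the jar is tipped (angle between any of hardener_bottle, glass_jar's own z axis and vertical above 0.3 rad).
It also fails if it takes over 48 s, if anything falls off the work surface, if the arm or the gripper's body presses on something with over 40 N, if the wrist force passes 120 N, or if a joint passes its speed limit or range.

### The arm

A 6-joint arm with a two-finger parallel gripper is mounted at the origin on a cart in front of the work surface, level with it; the furniture and walls round the work are solid. World frame = base frame: x ahead of the robot, y to its left, z up, the work surface at z = 0. Lengths are in m, angles in rad, forces in N, time in s.
With the tool pointing down it reaches from about 0.35 to 0.85 m from the base axis. Payload 8.1 kg.
Tool frame: the origin (TCP) lies at the very end of the fingers, on their centre line; the grasp point (between the pads) lies 19 mm behind it; x points along the fingers, y is the direction in which the jaws open and shut, and the axes are right-handed (so a half turn about x gives the same grasp; the last joint's range is limited). The gripper opens to 93 mm and grips with 3 to 60 N. Pads are 15 mm wide; open, the fingers measure 128 mm over their backs; the gripper's body (75 mm by 188 mm) begins 65 mm behind the grasp point.
Start: joints at [-1.341, 0.13, 1.488, -0, 1.523, -0.085], TCP at [0.186, -0.571, 0.219] pointing down, gripper open.
Joint ranges: [-2.96, 2.96], [-0.89, 2.26], [0.02, 2.5], [-1.34, 4.48], [0, 2.73], [-2.66, 2.66]. Speed limits (rad/s): [2.39, 2.39, 2.79, 3.14, 3.14, 3.14].

### API

Orientations are given as a rotation vector (axis times angle).
In Python, from plant import * gives the robot as it stands. The module is installed in compiled form; this text tells all that it offers.
- The arm moves only by the tool apply_moves, never from a script. Its argument "series" is a list of rows, each an object with "jaw": the gripper's target within -1 to 1 (shut at 1, half-way at 0, fully open at -1); "linear": the shift along the tool's x, y, z normalised to -1 to 1, where 1 is 0.6 m, a list of three; "roll": the turn about the tool's x normalised to -1 to 1, where 1 is 30 degrees. A call has 1 to 20 rows; each row is the pose to reach, as a shift and turn from the pose measured when the call began, along the tool's axes at that moment; what a row does not reach only later rows make up. A row lasts 1/8 s, in which the tool goes at most 62.5 mm and 10.7 degrees, less where a joint would pass 70% of its speed; a pose out of reach is approached as far as the arm can. A call with a number of a shift or a turn outside -1 to 1 is refused whole. A call with a gripper value outside its range is refused whole. The fingers move at their own pace and stop on an object; "force" is the grip in N (left out, the last holds). Time passes only in rows, so rows that repeat a pose let the fingers close. It gives the time, the measured TCP pose, the force and the opening at its end, in the units of the state.
- read_state(): the state, without advancing time (a new reading comes with each control period).
- read_camera(name): name is "scene" or "top"; returns a dict with "pixels" (384x512x3 uint8, blue, green, red), "intrinsics" (3x3 intrinsics, pixels), "rvec" (rotation vector, rad) and "tvec" (3), from world to camera coordinates, as OpenCV has them. Camera axes: x right, y down, z forward; pixel columns grow to the right and rows downward; lengths in m; the calibration is good to about 2 mm. A picture is of the moment at which its call begins. There is no depth.
- close_job(): hands the job in, once; it reports no verdict.
The state is a dict: "t": time; "q": joint angles; "dq": joint speeds; "joint_torque": joint torques, N m; "tool_pos": TCP position; "orientation": TCP orientation; "force": force on the tool from outside, world axes, zero at the start; "wrist_torque": the same for the moment, N m; "opening": finger opening in m.
Only numpy, scipy, OpenCV 4.12 (cv2) and the standard library are available. Lean on these libraries where they do the work, as an engineer would, in place of code of your own. Each camera call takes 0.05 s, during which the arm holds its last target. There are 200 camera calls.

## Working session

There is one attempt and no reset: what is moved stays moved. The work goes in short steps, Python scripts to look and compute and a tool call to move; the robot and the scene stay as the last step left them, time stands still between calls to the robot, and variables do not carry over. Pictures are saved under pics/ and viewed, about 8 in all and at most 12, crops included, and the job is handed in when it is done.

Besides the shell and the picture viewer there is one more tool, called after "Call:" as name(argument=value, ...) on one line, values as JSON. apply_moves: Moves the arm, as the interface text tells. Its arguments: {"type":"object","properties":{"series":{"type":"array"},"force":{"type":"number"}},"required":["series"]}

```bash
mkdir -p pics; cat > h.py <<'E'
from plant import *
import numpy as np, cv2
def cam(n,save=None):
    c=read_camera(n)
    if save: cv2.imwrite('pics/'+save,c['pixels'])
    return c
def ray(c,uv,z):
    R=cv2.Rodrigues(np.array(c['rvec'],float))[0];t=np.array(c['tvec'],float).ravel()
    K=np.array(c['intrinsics'],float)
    d=R.T@np.linalg.inv(K)@np.array([uv[0],uv[1],1.]);o=-R.T@t
    return o+d*(z-o[2])/d[2]
def proj(c,p):
    return cv2.projectPoints(np.array(p,float).reshape(-1,3),np.array(c['rvec'],float),np.array(c['tvec'],float),np.array(c['intrinsics'],float),None)[0].reshape(-1,2)
E
python3 - <<'E'
from h import *
a=cam('top','t0.png');b=cam('scene','s0.png')
cv2.imwrite('pics/c0.png',np.hstack([a['pixels'],b['pixels']])[:, :] if 0 else np.vstack([cv2.resize(a['pixels'],(400,300)),cv2.resize(b['pixels'],(400,300))]))
print(read_state())
for c in(a,b):
  R=cv2.Rodrigues(np.array(c['rvec'],float))[0];print(-R.T@np.array(c['tvec']).ravel(),R[2])
E
```

```text
{'t': 0.1, 'q': array([-1.34136080e+00,  1.31073469e-01,  1.48915993e+00, -2.60029416e-05,
        1.52300239e+00, -8.54119651e-02]), 'dq': array([-0.00058911, -0.00031195, -0.00330828, -0.00155689, -0.00153516,
       -0.00087228]), 'joint_torque': array([ 1.65649762e-03, -5.61339355e+01, -4.93095624e+01,  7.70156435e-02,
        2.91643589e-02, -7.64596143e-05]), 'tool_pos': array([ 0.18569151, -0.57000601,  0.21770536]), 'orientation': array([ 2.05199611,  0.32745394, -2.05229559]), 'force': array([ 0.39428526, -0.19629387, -0.07044411]), 'wrist_torque': array([ 0.02560973,  0.00529468, -0.01049341]), 'opening': 0.0927544296098005}
[ 0.47611684 -0.01971484  1.06050626] [ 0.16522635  0.01041756 -0.98620065]
[0.20342029 0.37775251 0.72572532] [ 0.52594853 -0.44113867 -0.72716905]
```

View pics/t0.png

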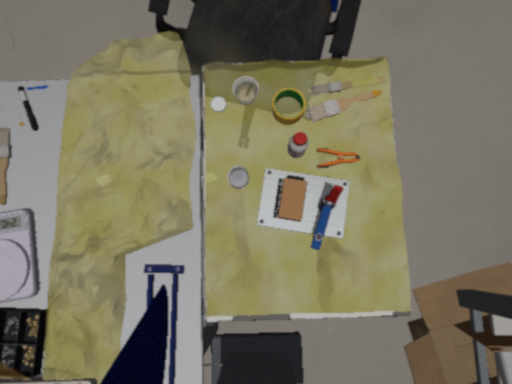

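View pics/s0.png

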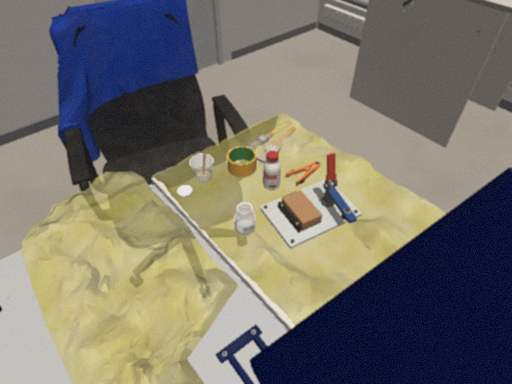

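The top view shows the fixture with its plate corners near (265,170), (349,180), (344,237) and (259,226). The block is at (292,199), the strap tip at (317,247), the red lever at (335,195), the jar at (238,177), the bottle at (299,145) and the orange clamp at (340,157).

```bash
python3 - <<'E'
from h import *
a=cam('top')
im=a['pixels'];hsv=cv2.cvtColor(im,cv2.COLOR_BGR2HSV)
cv2.imwrite('pics/t1.png',cv2.resize(im[120:270,220:380],(800,750),interpolation=cv2.INTER_CUBIC)[:, :][:600])
def big(m,roi=(120,260,220,380)):
    z=np.zeros_like(m);z[roi[0]:roi[1],roi[2]:roi[3]]=m[roi[0]:roi[1],roi[2]:roi[3]]
    return max(cv2.findContours(z,0,2)[0],key=cv2.contourArea)
w=big(cv2.morphologyEx(cv2.inRange(hsv,(0,0,150),(180,45,255)),cv2.MORPH_CLOSE,np.ones((15,15))),(160,245,250,360))
print('plate',cv2.minAreaRect(w),[ray(a,p,.012)[:2].round(4) for p in cv2.boxPoints(cv2.minAreaRect(w))])
bl=big(cv2.inRange(hsv,(100,120,60),(130,255,255)),(180,260,300,360))
br=cv2.boxPoints(cv2.minAreaRect(bl));print('strap',br.round(1),[ray(a,p,.068)[:2].round(4) for p in br])
bk=big(cv2.inRange(hsv,(3,80,60),(16,255,255)),(170,230,270,315))
r=cv2.minAreaRect(bk);print('block',r,ray(a,r[0],.042),[ray(a,p,.042)[:2].round(4) for p in cv2.boxPoints(r)])
rd=big(cv2.inRange(hsv,(0,150,60),(4,255,255))|cv2.inRange(hsv,(172,150,60),(180,255,255)),(180,230,315,360))
r=cv2.boxPoints(cv2.minAreaRect(rd));print('lever',r.round(1),[ray(a,p,.16)[:2].round(4) for p in r])
for n,p,z in(('jar',(238,177),.077),('bottle',(299.5,139),.115),('clamp',(340,157),.019)): print(n,ray(a,p,z).round(3))
E
```

```text
plate ((303.38140869140625, 202.95721435546875), (88.16368103027344, 59.03950119018555), 8.530765533447266) [array([ 0.549 , -0.0141]), array([ 0.6991, -0.0414]), array([ 0.6576, -0.2639]), array([ 0.5097, -0.2318])]
strap [[314.4 231.8]
 [323.  203.5]
 [330.9 205.9]
 [322.3 234.2]] [array([ 0.5261, -0.1545]), array([ 0.5934, -0.1789]), array([ 0.587 , -0.1976]), array([ 0.5198, -0.1731])]
block ((291.8405456542969, 198.34324645996094), (23.394386291503906, 40.8621940612793), 8.972626686096191) [ 0.61167448 -0.10672162  0.042     ] [array([ 0.5672, -0.0684]), array([ 0.6679, -0.0883]), array([ 0.6568, -0.1456]), array([ 0.5565, -0.1248])]
lever [[325.2 198.5]
 [333.5 183.4]
 [341.7 187.9]
 [333.3 203.1]] [array([ 0.5933, -0.1695]), array([ 0.6263, -0.1899]), array([ 0.6156, -0.2071]), array([ 0.5828, -0.1867])]
jar [0.663 0.024 0.077]
bottle [ 0.742 -0.125  0.115]
clamp [ 0.718 -0.237  0.019]
```

View pics/t1.png

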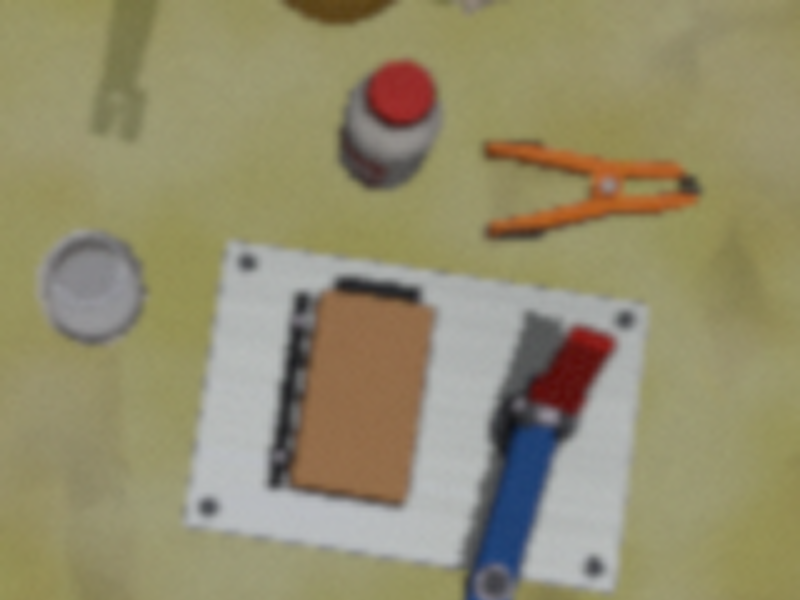

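The crop shows the strap at about 80° open and the lever up, leaning slightly back. From this the post is near (0.595,-0.191) and the fixture yaw is about -0.183 rad. Next I work out the approach pose.

```bash
cat >> h.py <<'E'
from scipy.spatial.transform import Rotation as Ro
YAW=-.183;P=np.array([.595,-.191])
def W(x,y): # fixture axes, rel post -> world xy
    c,s=np.cos(YAW),np.sin(YAW);return P+np.array([c*x-s*y,s*x+c*y])
def cmd(p):
    s=read_state();R=Ro.from_rotvec(s['orientation']).as_matrix()
    return (R.T@(np.array(p)-s['tool_pos'])/.6).round(4)
def ydeg():
    R=Ro.from_rotvec(read_state()['orientation']).as_matrix();return np.degrees(np.arctan2(R[1,1],R[0,1]))
def sweep(sw,gap=.029,r=.1,z=.056):
    th=np.pi/2+sw;u=np.array([np.cos(th),np.sin(th)]);n=np.array([np.sin(th),-np.cos(th)])
    return np.append(W(*(r*u-gap*n)),z)
E
python3 - <<'E'
from h import *
R=Ro.from_rotvec(read_state()['orientation']).as_matrix();print(R.round(3),ydeg())
p=sweep(1.41,.055);print(p)
for z in(.22,.056):p[2]=z;print(p.round(3),cmd(p))
E
```

```text
[[-0.     0.31  -0.951]
 [ 0.001 -0.951 -0.31 ]
 [-1.    -0.001 -0.   ]] -71.96477693587845
[ 0.48231331 -0.20907513  0.056     ]
[ 0.482 -0.209  0.22 ] [-0.0029 -0.4191 -0.6563]
[ 0.482 -0.209  0.056] [ 0.2704 -0.4187 -0.6563]
```

Call:
apply_moves(series=[{"jaw": 1,"linear": [0,-0.1,-0.16],"roll": 0.3},{"jaw": 1,"linear": [0,-0.2,-0.33],"roll": 0.6},{"jaw": 1,"linear": [0,-0.3,-0.47],"roll": 0.8},{"jaw": 1,"linear": [-0.003,-0.419,-0.656],"roll": 1},{"jaw": 1,"linear": [-0.003,-0.419,-0.656],"roll": 1},{"jaw": 1,"linear": [-0.003,-0.419,-0.656],"roll": 1},{"jaw": 1,"linear": [-0.003,-0.419,-0.656],"roll": 1},{"jaw": 1,"linear": [-0.003,-0.419,-0.656],"roll": 1},{"jaw": 1,"linear": [-0.003,-0.419,-0.656],"roll": 1},{"jaw": 1,"linear": [-0.003,-0.419,-0.656],"roll": 1},{"jaw": 1,"linear": [-0.003,-0.419,-0.656],"roll": 1}])

```text
t: 1.52
tool_pos: [0.4814, -0.2103, 0.2199]
orientation: [-2.109, 0.222, 2.111]
force: [1.1, 1.0, -0.6]
opening: 0.0005
```

Call:
apply_moves(series=[{"jaw": 1,"linear": [0,0,0],"roll": 0.35},{"jaw": 1,"linear": [0,0,0],"roll": 0.7},{"jaw": 1,"linear": [0,0,0],"roll": 1},{"jaw": 1,"linear": [0,0,0],"roll": 1},{"jaw": 1,"linear": [0,0,0],"roll": 1}])

```text
t: 2.15
tool_pos: [0.481, -0.2108, 0.2199]
orientation: [-1.794, 0.687, 1.796]
force: [0.3, 0.4, 0.6]
opening: 0.0004
```

Call:
apply_moves(series=[{"jaw": 1,"linear": [0,0,0],"roll": 0.35},{"jaw": 1,"linear": [0,0,0],"roll": 0.45},{"jaw": 1,"linear": [0,0,0],"roll": 0.45}])

```text
t: 2.52
tool_pos: [0.481, -0.211, 0.2199]
orientation: [-1.639, 0.858, 1.641]
force: [-0.1, -0.4, 0.8]
opening: 0.0006
```

```bash
python3 - <<'E'
from h import *
s=read_state();print(s['t'],s['tool_pos'],s['q'].round(2),s['force'],ydeg(),s['opening'])
p=sweep(1.41,.055);print(cmd(p))
b=cam('scene');cv2.imwrite('pics/s1.png',cv2.resize(b['pixels'][120:270,220:420],(800,600),interpolation=cv2.INTER_CUBIC))
def o(p): return ((proj(b,p)-[220,120])*4).round(0).tolist()
print('post61',o([*P,.061]),'tip',o([*W(.115*np.cos(np.pi/2+1.41),.115*np.sin(np.pi/2+1.41)),.061]),'tcp',o(s['tool_pos']))
E
```

```text
2.525 [ 0.48095744 -0.21097686  0.21991509] [-0.51 -0.07  1.69  0.    1.52  2.02] [-0.05516311 -0.44752061  0.82237191] -145.2850458778682 0.0006050506021925374
[ 0.2732 -0.0036  0.0009]
post61 [[441.0, 273.0]] tip [[533.0, 403.0]] tcp [[672.0, 160.0]]
```

View pics/s1.png

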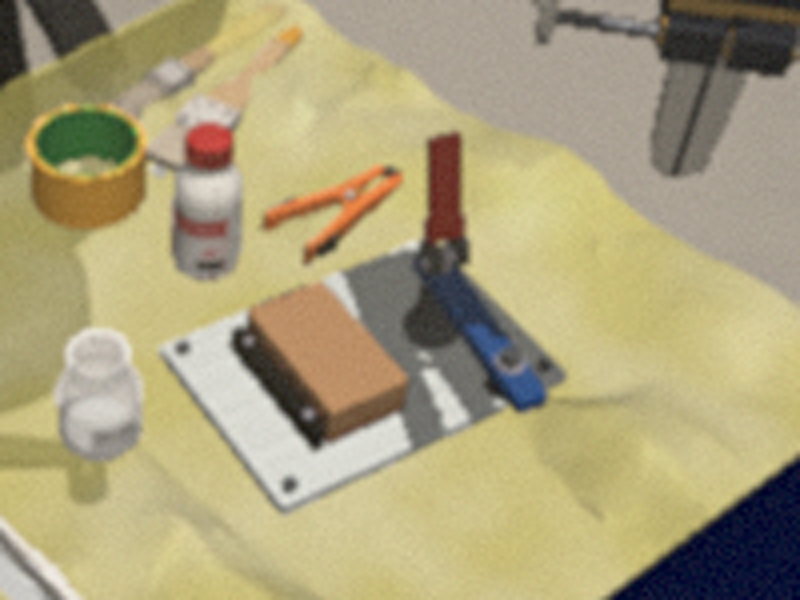

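The projected post at (441,273) and strap tip at (533,403) land on the picture. The finger is clear of the strap on its outer side, so I descend.

Call:
apply_moves(series=[{"jaw": 1,"linear": [0.1,-0.003,0],"roll": 0},{"jaw": 1,"linear": [0.19,-0.004,0.001],"roll": 0},{"jaw": 1,"linear": [0.25,-0.004,0.001],"roll": 0},{"jaw": 1,"linear": [0.273,-0.004,0.001],"roll": 0},{"jaw": 1,"linear": [0.273,-0.004,0.001],"roll": 0}])

```text
t: 3.2
tool_pos: [0.4823, -0.2088, 0.056]
orientation: [-1.639, 0.857, 1.643]
force: [-0.5, 0.7, 0.7]
opening: 0.0006
```

```bash
python3 - <<'E'
from h import *
s=read_state();print(s['t'],s['tool_pos'],s['force'])
for sw in np.arange(1.45,-.11,-.1):print(sw.round(2),sweep(sw).round(3),cmd(sweep(sw)))
E
```

```text
3.2 [ 0.48228978 -0.20882187  0.05598737] [-0.54108906  0.74558763  0.74893444]
1.45 [ 0.491 -0.189  0.056] [ 0.     -0.0309  0.0193]
1.35 [ 0.492 -0.178  0.056] [ 0.     -0.0418  0.0328]
1.25 [ 0.493 -0.168  0.056] [ 0.0001 -0.0539  0.0451]
1.15 [ 0.496 -0.158  0.056] [ 0.0001 -0.0673  0.0562]
1.05 [ 0.5   -0.148  0.056] [ 0.0001 -0.0817  0.0659]
0.95 [ 0.505 -0.139  0.056] [ 0.0001 -0.097   0.0741]
0.85 [ 0.51  -0.13   0.056] [ 1.00e-04 -1.13e-01  8.07e-02]
0.75 [ 0.517 -0.122  0.056] [ 1.000e-04 -1.296e-01  8.570e-02]
0.65 [ 0.524 -0.115  0.056] [ 1.000e-04 -1.467e-01  8.900e-02]
0.55 [ 0.532 -0.108  0.056] [ 1.000e-04 -1.639e-01  9.060e-02]
0.45 [ 0.541 -0.102  0.056] [ 1.000e-04 -1.813e-01  9.040e-02]
0.35 [ 0.55  -0.097  0.056] [ 1.000e-04 -1.985e-01  8.860e-02]
0.25 [ 0.559 -0.093  0.056] [ 1.000e-04 -2.155e-01  8.500e-02]
0.15 [ 0.569 -0.09   0.056] [ 1.00e-04 -2.32e-01  7.97e-02]
0.05 [ 0.58  -0.088  0.056] [ 1.000e-04 -2.479e-01  7.280e-02]
-0.05 [ 0.59  -0.087  0.056] [ 0.     -0.2631  0.0644]
```

Call:
apply_moves(series=[{"jaw": 1,"linear": [0,-0.02,0.01],"roll": 0},{"jaw": 1,"linear": [0,-0.031,0.019],"roll": 0},{"jaw": 1,"linear": [0,-0.042,0.033],"roll": 0},{"jaw": 1,"linear": [0,-0.054,0.045],"roll": 0},{"jaw": 1,"linear": [0,-0.067,0.056],"roll": 0},{"jaw": 1,"linear": [0,-0.082,0.066],"roll": 0},{"jaw": 1,"linear": [0,-0.097,0.074],"roll": 0},{"jaw": 1,"linear": [0,-0.113,0.081],"roll": 0},{"jaw": 1,"linear": [0,-0.13,0.086],"roll": 0},{"jaw": 1,"linear": [0,-0.147,0.089],"roll": 0},{"jaw": 1,"linear": [0,-0.164,0.091],"roll": 0},{"jaw": 1,"linear": [0,-0.181,0.09],"roll": 0},{"jaw": 1,"linear": [0,-0.198,0.089],"roll": 0},{"jaw": 1,"linear": [0,-0.198,0.089],"roll": 0}])

```text
t: 4.95
tool_pos: [0.55, -0.0965, 0.056]
orientation: [-1.639, 0.856, 1.643]
force: [-0.6, -0.1, -0.9]
opening: 0.0005
```

```bash
python3 - <<'E'
from h import *
s=read_state();print(s['t'],s['tool_pos'],s['force'])
for sw in np.arange(.25,-.21,-.05):print(sw.round(2),sweep(sw).round(3),cmd(sweep(sw)))
b=cam('scene');cv2.imwrite('pics/s2.png',cv2.resize(b['pixels'][120:270,220:420],(800,600),interpolation=cv2.INTER_CUBIC))
E
```

```text
4.95 [ 0.54998038 -0.09652402  0.05599883] [-0.6003087  -0.06054192 -0.93893906]
0.25 [ 0.559 -0.093  0.056] [-0.     -0.016  -0.0043]
0.2 [ 0.564 -0.092  0.056] [-0.     -0.0244 -0.0068]
0.15 [ 0.569 -0.09   0.056] [-0.     -0.0326 -0.0096]
0.1 [ 0.574 -0.089  0.056] [-0.     -0.0406 -0.0129]
0.05 [ 0.58  -0.088  0.056] [-0.     -0.0485 -0.0165]
0.0 [ 0.585 -0.087  0.056] [-0.0001 -0.0562 -0.0205]
-0.05 [ 0.59  -0.087  0.056] [-0.0001 -0.0636 -0.025 ]
-0.1 [ 0.595 -0.087  0.056] [-0.0001 -0.0709 -0.0297]
-0.15 [ 0.6   -0.087  0.056] [-0.0001 -0.0779 -0.0349]
-0.2 [ 0.605 -0.087  0.056] [-0.0001 -0.0846 -0.0404]
```

View pics/s2.png

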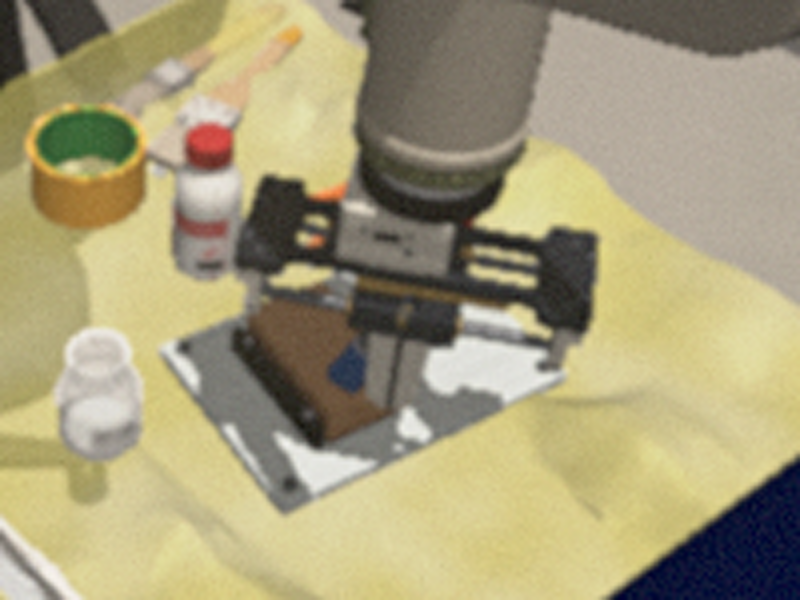

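The strap tip shows at about (350,368), just ahead of the finger over the block. Forces are low, so I continue in small steps.

Call:
apply_moves(series=[{"jaw": 1,"linear": [0,-0.016,-0.004],"roll": 0},{"jaw": 1,"linear": [0,-0.024,-0.007],"roll": 0},{"jaw": 1,"linear": [0,-0.033,-0.01],"roll": 0},{"jaw": 1,"linear": [0,-0.041,-0.013],"roll": 0},{"jaw": 1,"linear": [0,-0.045,-0.015],"roll": 0},{"jaw": 1,"linear": [0,-0.049,-0.017],"roll": 0},{"jaw": 1,"linear": [0,-0.049,-0.017],"roll": 0}])

```text
t: 5.88
tool_pos: [0.5798, -0.0883, 0.056]
orientation: [-1.639, 0.856, 1.643]
force: [-0.3, -0.4, -0.7]
opening: 0.0008
```

Call:
apply_moves(series=[{"jaw": 1,"linear": [0,-0.004,-0.002],"roll": 0},{"jaw": 1,"linear": [0,-0.008,-0.004],"roll": 0},{"jaw": 1,"linear": [0,-0.008,-0.004],"roll": 0}])

```text
t: 6.25
tool_pos: [0.5853, -0.0875, 0.056]
orientation: [-1.639, 0.856, 1.643]
force: [-1.0, -0.0, 1.0]
opening: 0.0005
```

Call:
apply_moves(series=[{"jaw": 1,"linear": [0,-0.003,-0.002],"roll": 0},{"jaw": 1,"linear": [0,-0.006,-0.004],"roll": 0},{"jaw": 1,"linear": [0,-0.006,-0.004],"roll": 0}])

```text
t: 6.62
tool_pos: [0.5897, -0.0874, 0.0559]
orientation: [-1.639, 0.856, 1.643]
force: [-2.4, -1.0, 0.8]
opening: 0.0004
```

Call:
apply_moves(series=[{"jaw": 1,"linear": [0,-0.003,-0.002],"roll": 0},{"jaw": 1,"linear": [0,-0.003,-0.002],"roll": 0}])

```text
t: 6.88
tool_pos: [0.5907, -0.0874, 0.0555]
orientation: [-1.637, 0.857, 1.646]
force: [-7.2, -0.9, 3.2]
opening: 0.0003
```

Call:
apply_moves(series=[{"jaw": 1,"linear": [0,-0.003,-0.002],"roll": 0},{"jaw": 1,"linear": [0,-0.003,-0.002],"roll": 0}])

```text
t: 7.12
tool_pos: [0.5912, -0.0874, 0.0551]
orientation: [-1.634, 0.859, 1.649]
force: [-10.8, -0.8, 6.8]
opening: 0.0005
```

```bash
python3 - <<'E'
from h import *
b=cam('scene');cv2.imwrite('pics/s3.png',cv2.resize(b['pixels'][120:270,220:420],(800,600),interpolation=cv2.INTER_CUBIC))
for sw in(0,.1,.2):print(sw,((proj(b,[*W(-.115*np.sin(sw),.115*np.cos(sw)),.068])-[220,120])*4).round(0))
E
```

```text
0 [[290. 330.]]
0.1 [[302. 342.]]
0.2 [[314. 353.]]
```

View pics/s3.png

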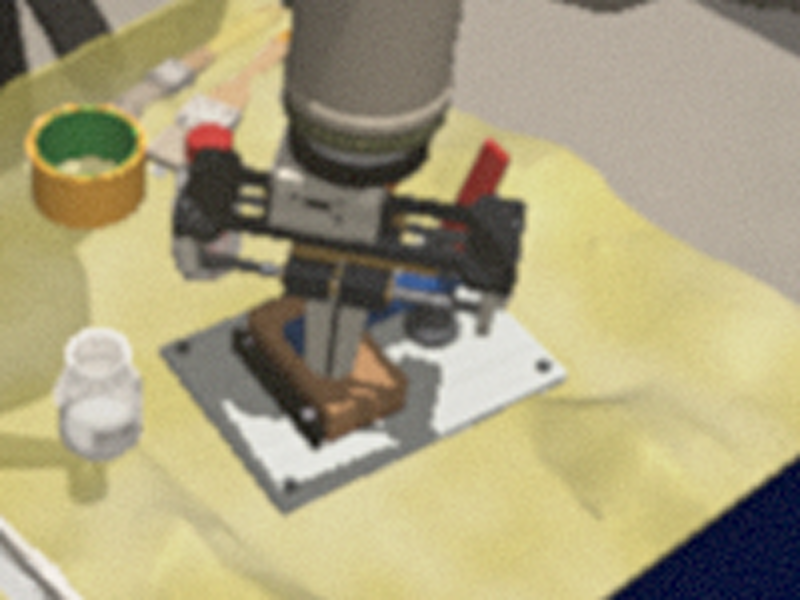

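The strap tip shows at (290,325), matching the zero-swing prediction of (290,330). The tool force has risen to 11 N with the finger stopped, so the strap is at its stop. The lever is still up at (485,170). I back off, rise and roll.

Call:
apply_moves(series=[{"jaw": 1,"linear": [0,0.02,0.014],"roll": 0},{"jaw": 1,"linear": [0,0.04,0.028],"roll": 0},{"jaw": 1,"linear": [-0.1,0.04,0.028],"roll": 0},{"jaw": 1,"linear": [-0.2,0.04,0.028],"roll": 0},{"jaw": 1,"linear": [-0.3,0.04,0.028],"roll": -0.3},{"jaw": 1,"linear": [-0.3,0.04,0.028],"roll": -0.6},{"jaw": 1,"linear": [-0.3,0.04,0.028],"roll": -1},{"jaw": 1,"linear": [-0.3,0.04,0.028],"roll": -1},{"jaw": 1,"linear": [-0.3,0.04,0.028],"roll": -1}])

```text
t: 8.3
tool_pos: [0.5634, -0.0877, 0.2353]
orientation: [-1.967, 0.444, 1.984]
force: [0.3, -0.2, -0.4]
opening: 0.0005
```

Call:
apply_moves(series=[{"jaw": 1,"linear": [0,0,0],"roll": -0.3},{"jaw": 1,"linear": [0,0,0],"roll": -0.5},{"jaw": 1,"linear": [0,0,0],"roll": -0.5},{"jaw": 1,"linear": [0,0,0],"roll": -0.5}])

```text
t: 8.8
tool_pos: [0.5634, -0.0876, 0.2352]
orientation: [-2.115, 0.194, 2.133]
force: [-0.2, -0.7, 0.0]
opening: 0.0006
```

```bash
python3 - <<'E'
from h import *
s=read_state();print(s['t'],s['tool_pos'],s['q'].round(2),s['force'],ydeg())
a=cam('top');b=cam('scene')
A=cv2.resize(a['pixels'][150:250,240:360],(480,400),interpolation=cv2.INTER_CUBIC)
B=cv2.resize(b['pixels'][130:250,250:370],(400,400),interpolation=cv2.INTER_CUBIC)
cv2.imwrite('pics/s4.png',np.hstack([A,B])[:, :800] if 0 else np.hstack([cv2.resize(A,(400,333)),B[:333]]))
hsv=cv2.cvtColor(b['pixels'],cv2.COLOR_BGR2HSV)
m=cv2.inRange(hsv,(0,150,60),(4,255,255))|cv2.inRange(hsv,(172,150,60),(180,255,255));m[:,:300]=0
c=max(cv2.findContours(m,0,2)[0],key=cv2.contourArea);print('lever scene',cv2.boxPoints(cv2.minAreaRect(c)).round(1))
for th in(0,.2,.4):print(th,proj(b,[[*W(0,0),.077],[*W(0,-.085*np.sin(th)),.077+.085*np.cos(th)]]).round(1).tolist())
print(cmd([*W(0,.05),.2]))
E
```

```text
8.8 [ 0.56344008 -0.08761061  0.23515315] [-0.24  0.05  1.54  0.    1.56  1.51] [-0.22300281 -0.65988288  0.01090998] -100.57677466801252
lever scene [[329.8 178.4]
 [341.4 155.2]
 [347.4 158.2]
 [335.8 181.4]]
0 [[331.1, 183.8], [336.4, 157.9]]
0.2 [[331.1, 183.8], [342.0, 156.2]]
0.4 [[331.1, 183.8], [347.0, 155.7]]
[ 0.058   0.0765 -0.0836]
```

View pics/s4.png

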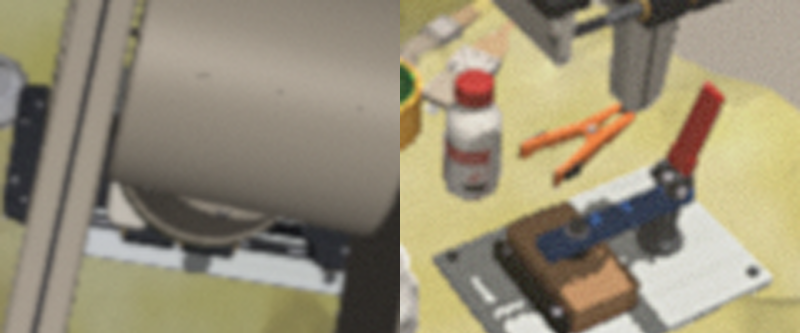

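The strap lies across the middle of the block, and the lever leans back about 0.3 rad. I move in front of the lever.

Call:
apply_moves(series=[{"jaw": 1,"linear": [0,0.04,-0.042],"roll": 0},{"jaw": 1,"linear": [0.03,0.0765,-0.0836],"roll": 0},{"jaw": 1,"linear": [0.058,0.0765,-0.0836],"roll": 0},{"jaw": 1,"linear": [0.1,0.0765,-0.0836],"roll": 0},{"jaw": 1,"linear": [0.162,0.0765,-0.0836],"roll": 0},{"jaw": 1,"linear": [0.162,0.0765,-0.0836],"roll": 0},{"jaw": 1,"linear": [0.162,0.0765,-0.0836],"roll": 0}])

```text
t: 9.78
tool_pos: [0.6039, -0.1413, 0.1388]
orientation: [-2.117, 0.193, 2.132]
force: [0.3, -1.1, 0.5]
opening: 0.0007
```

```bash
python3 - <<'E'
from h import *
s=read_state();print(s['t'],s['tool_pos'],s['force'],ydeg(),P)
R=.062
for th in [.2,.3,.4,.5,.6,.7,.8,.9,1,1.1,1.2,1.3,1.4,1.5]:
    p=[*W(0,-R*np.sin(th)+.005*np.cos(th)+.012),.077+R*np.cos(th)+.005*np.sin(th)]
    print(th,np.round(p,3),cmd(p))
E
```

```text
9.775 [ 0.60386543 -0.1413269   0.13880756] [ 0.26933109 -1.08908083  0.45099994] -100.5023095378977 [ 0.595 -0.191]
0.2 [ 0.596 -0.186  0.139] [-0.      0.0765 -0.0006]
0.3 [ 0.595 -0.193  0.138] [ 0.0017  0.0867 -0.0006]
0.4 [ 0.594 -0.198  0.136] [ 0.0045  0.0967 -0.0006]
0.5 [ 0.593 -0.204  0.134] [ 0.0082  0.1063 -0.0006]
0.6 [ 0.592 -0.21   0.131] [ 0.0129  0.1156 -0.0007]
0.7 [ 0.591 -0.215  0.128] [ 0.0185  0.1243 -0.0007]
0.8 [ 0.59  -0.22   0.124] [ 0.0249  0.1324 -0.0008]
0.9 [ 0.589 -0.224  0.119] [ 0.0321  0.1399 -0.0008]
1 [ 0.588 -0.228  0.115] [ 0.04    0.1466 -0.0009]
1.1 [ 0.588 -0.231  0.11 ] [ 0.0485  0.1525 -0.0009]
1.2 [ 0.587 -0.234  0.104] [ 0.0576  0.1575 -0.001 ]
1.3 [ 0.587 -0.237  0.098] [ 0.0672  0.1615 -0.0011]
1.4 [ 0.586 -0.238  0.092] [ 0.077   0.1646 -0.0012]
1.5 [ 0.586 -0.24   0.086] [ 0.0872  0.1667 -0.0012]
```

Call:
apply_moves(series=[{"jaw": 1,"linear": [0,0.04,0],"roll": 0},{"jaw": 1,"linear": [0,0.0765,-0.001],"roll": 0},{"jaw": 1,"linear": [0.002,0.087,-0.001],"roll": 0},{"jaw": 1,"linear": [0.005,0.097,-0.001],"roll": 0},{"jaw": 1,"linear": [0.008,0.106,-0.001],"roll": 0},{"jaw": 1,"linear": [0.013,0.116,-0.001],"roll": 0},{"jaw": 1,"linear": [0.019,0.124,-0.001],"roll": 0},{"jaw": 1,"linear": [0.025,0.132,-0.001],"roll": 0},{"jaw": 1,"linear": [0.032,0.14,-0.001],"roll": 0},{"jaw": 1,"linear": [0.04,0.147,-0.001],"roll": 0},{"jaw": 1,"linear": [0.049,0.153,-0.001],"roll": 0},{"jaw": 1,"linear": [0.058,0.158,-0.001],"roll": 0},{"jaw": 1,"linear": [0.058,0.158,-0.001],"roll": 0}])

```text
t: 11.4
tool_pos: [0.5863, -0.2345, 0.1029]
orientation: [-2.115, 0.193, 2.133]
force: [0.7, 0.4, 1.2]
opening: 0.0006
```

```bash
python3 - <<'E'
from h import *
s=read_state();print(s['t'],s['tool_pos'],s['force'],s['wrist_torque'])
b=cam('scene');cv2.imwrite('pics/s5.png',cv2.resize(b['pixels'][130:250,250:410],(800,600),interpolation=cv2.INTER_CUBIC))
E
```

```text
11.4 [ 0.5863453  -0.23452745  0.10289621] [0.70256138 0.37536281 1.21150452] [ 0.03203291 -0.01665277  0.01892691]
```

View pics/s5.png

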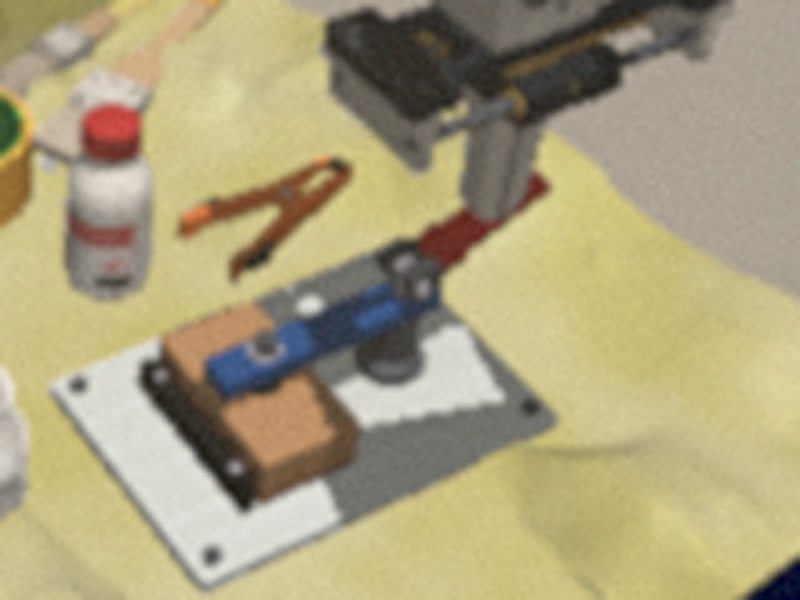

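The finger at (495,210) is pressing the lever, which is about three-quarters down. The strap has not shifted. Now I press straight down with a slight backward component.

Call:
apply_moves(series=[{"jaw": 1,"linear": [0.009,0.004,0],"roll": 0},{"jaw": 1,"linear": [0.018,0.007,0],"roll": 0},{"jaw": 1,"linear": [0.024,0.009,0],"roll": 0},{"jaw": 1,"linear": [0.024,0.009,0],"roll": 0}])

```text
t: 11.95
tool_pos: [0.5849, -0.2394, 0.088]
orientation: [-2.114, 0.192, 2.134]
force: [0.1, 0.0, -0.2]
opening: 0.0005
```

Call:
apply_moves(series=[{"jaw": 1,"linear": [0.004,0,0],"roll": 0},{"jaw": 1,"linear": [0.004,0,0],"roll": 0}])

```text
t: 12.2
tool_pos: [0.585, -0.2397, 0.0859]
orientation: [-2.114, 0.193, 2.134]
force: [-1.6, -0.8, 4.2]
opening: 0.0007
```

Call:
apply_moves(series=[{"jaw": 1,"linear": [0.004,0,0],"roll": 0},{"jaw": 1,"linear": [0.004,0,0],"roll": 0}])

```text
t: 12.45
tool_pos: [0.5853, -0.24, 0.0854]
orientation: [-2.116, 0.194, 2.133]
force: [-4.1, 0.5, 12.5]
opening: 0.0003
```

Call:
apply_moves(series=[{"jaw": 1,"linear": [0.004,0,0],"roll": 0},{"jaw": 1,"linear": [0.004,0,0],"roll": 0},{"jaw": 1,"linear": [0.004,0,0],"roll": 0}])

```text
t: 12.82
tool_pos: [0.5858, -0.2403, 0.0853]
orientation: [-2.117, 0.194, 2.132]
force: [-5.9, 2.0, 16.3]
opening: 0.0007
```

Call:
apply_moves(series=[{"jaw": 1,"linear": [-0.05,0,0],"roll": 0},{"jaw": 1,"linear": [-0.15,0,0],"roll": 0},{"jaw": 1,"linear": [-0.25,0.1,0],"roll": 0},{"jaw": 1,"linear": [-0.25,0.2,0],"roll": 0},{"jaw": 1,"linear": [-0.25,0.3,0],"roll": 0},{"jaw": 1,"linear": [-0.25,0.4,0],"roll": 0},{"jaw": 1,"linear": [-0.25,0.4,0],"roll": 0},{"jaw": 1,"linear": [-0.25,0.4,0],"roll": 0}])

```text
t: 13.82
tool_pos: [0.5426, -0.4765, 0.234]
orientation: [-2.115, 0.194, 2.132]
force: [0.4, 0.4, 0.1]
opening: 0.0003
```

```bash
python3 - <<'E'
from h import *
s=read_state();print(s['t'],s['tool_pos'],s['force'])
a=cam('top');b=cam('scene')
A=cv2.resize(a['pixels'][130:250,220:380],(800,600),interpolation=cv2.INTER_CUBIC)
B=cv2.resize(b['pixels'][130:250,250:410],(800,600),interpolation=cv2.INTER_CUBIC)
cv2.imwrite('pics/s6.png',np.vstack([A[::2,::2],B[::2,::2]]))
def lr(c,x0,y0):
    hsv=cv2.cvtColor(c['pixels'],cv2.COLOR_BGR2HSV)
    out=[]
    for m in(cv2.inRange(hsv,(0,150,60),(4,255,255))|cv2.inRange(hsv,(172,150,60),(180,255,255)),cv2.inRange(hsv,(100,120,60),(130,255,255)),cv2.inRange(hsv,(3,80,60),(16,255,255))):
        m[:,:x0]=0;m[:y0]=0;m[260:]=0
        out.append(max(cv2.findContours(m,0,2)[0],key=cv2.contourArea))
    return out
L,S,B=lr(b,270,165);print('lever scene',cv2.boxPoints(cv2.minAreaRect(L)).round(1))
for th in(1.3,1.4,1.5):print(th,proj(b,[*W(0,-.085*np.sin(th)),.077+.085*np.cos(th)]).round(1).tolist())
L,S,B=lr(a,260,165)
for n,c,z in(('lever',L,.082),('strap',S,.064)):
    r=[ray(a,p,z)[:2] for p in cv2.boxPoints(cv2.minAreaRect(c))];print(n,np.round(r,3).tolist())
b_=cv2.boundingRect(B);print('block bbox top',b_)
E
```

```text
13.825 [ 0.54264781 -0.47652422  0.23404957] [0.40396914 0.41034969 0.13354238]
lever scene [[333.7 178.4]
 [355.6 168.9]
 [358.5 175.4]
 [336.6 184.9]]
1.3 [[358.2, 166.4]]
1.4 [[358.1, 168.6]]
1.5 [[357.8, 170.9]]
lever [[0.581, -0.203], [0.603, -0.206], [0.594, -0.276], [0.572, -0.272]]
strap [[0.597, -0.112], [0.617, -0.115], [0.604, -0.189], [0.584, -0.185]]
block bbox top (278, 202, 25, 19)
```

View pics/s6.png

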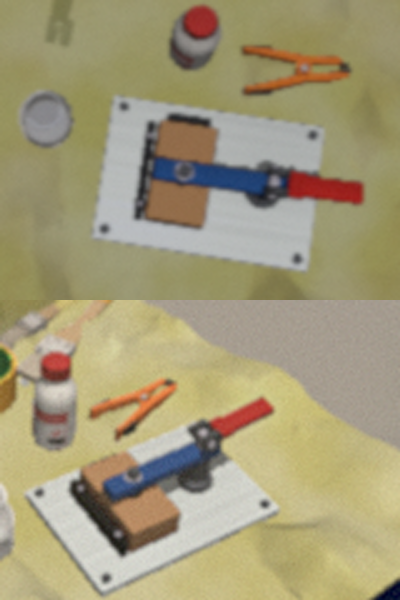

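Both views show the strap across the block. The lever is level, with its tip at about (357,172) against (357.8,170.9) predicted for 1.5 rad. Strap swing works out at about 0.01 rad, and nothing else has moved.

```bash
python3 -c "
from plant import *
print(close_job())"
```

```text
the job is handed in; nothing more can be done
None
```

With closed fingers I pushed the blue strap round to its stop, then pushed the red cam lever down until it stopped. I retreated clear and handed the job in at about 14 s.

- **Strap:** it came up firm against its stop, with the tool force reaching about 11 N. In the last top view it is about 0.01 rad from the stop.
- **Lever:** it stopped moving at about 16 N. In the last scene view it matches about 1.5 rad, so it is fully down.
- **Block, bottle, clamp and jar:** in the last pictures they look to be where they started. I compared these by eye and did not re-measure their positions.
- **Not checked:** I could not measure the foot's force on the block directly. I infer it from the lever being at its stop.

No check failed. The strap met its stop about 5 mm further along than planned, probably because the fingertips are narrower than I had assumed.

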